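# Put the turner's bench set into its matching holders

### The arm

A 6-joint arm with a two-finger parallel gripper is mounted at the origin on a cart in front of the work surface, level with it; the furniture and walls round the work are solid. World frame = base frame: x ahead of the robot, y to its left, z up, the work surface at z = 0. Lengths are in m, angles in rad, forces in N, time in s.
With the tool pointing down it reaches from about 0.375 to 0.9 m from the base axis. Payload 3.1 kg.
Tool frame: the origin (TCP) lies on the centre line of the jaws, within the pads' length; the fingertips stand 19 mm ahead of it and the grasp point (between the pads) is the TCP; z points along the fingers, y is the line along which they close (so a half turn about z gives the same grasp; the last joint's range is limited). The gripper opens to 85 mm and grips with 20 to 120 N. Pads are 22 mm wide; open, the fingers measure 114 mm over their backs; the gripper's body (76 mm by 85 mm) begins 54 mm behind the grasp point. The pads swing forward as they close: fully open they stand 13 mm farther back than shut.
Start: joints at [0.935, 0.527, 1.433, -0, 1.181, -0.178], TCP at [0.276, 0.561, 0.25] pointing down, gripper open.
Joint ranges: [-3.08, 3.08], [-0.75, 2.2], [0.22, 2.44], [-1.43, 4.57], [0, 2.65], [-2.85, 2.85]. Speed limits (rad/s): [2.79, 2.79, 3.14, 3.14, 3.14, 3.14].

### API

Orientations are given as a unit quaternion [x, y, z, w].
In Python, from station import manip gives the robot as it stands.
- The arm moves only by the tool servo_tool, never from a script. Its argument "rows" is a list that holds one entry, the list of rows, each a list of 7 numbers: the turn, a rotation vector about the tool's x, y, z in degrees, then the shift along the tool's x, y, z in m, then the gripper command: -1 is shut, 1 is fully open, values between are in proportion. In form: [[[wx, wy, wz, tx, ty, tz, jaw], ...]]. A call has 1 to 8 rows; each row shifts and turns the commanded pose from where the row before left it, along the tool's axes as they then stand; what a row does not reach is not made up. A row lasts 1/12 s, in which the tool goes at most 41.7 mm and 7.16 degrees, less where a joint would pass 70% of its speed; a pose out of reach is approached as far as the arm can. A call is refused whole if a number of a shift passes 0.0417 or a number of a turn 7.16, either way. A call with a gripper value outside its range is refused whole. The fingers move at their own pace and stop on an object; "squeeze" is the grip in N (left out, the last holds). Time passes only in rows, so rows that do not move let the fingers close. It gives the time, the measured TCP pose, the force, the opening and the grip force at its end, in the units of the state.
- manip.sense(): the state, without advancing time (a new reading comes with each control period).
- manip.snapshot(name): name is "scene" or "top"; returns the picture (400x640x3 uint8, blue, green, red); there is no depth.
- manip.camera_info(name): a dict with "K" (3x3 intrinsics, pixels), "k1" (the pictures are not rectified: a ray, as slopes to the right and down, at radius r is drawn at 1 + k1 r^2 times it, then the intrinsics apply), "camera_from_world" (4x4, takes a point from world to camera coordinates). Camera axes: x right, y down, z forward; pixel columns grow to the right and rows downward; lengths in m; the calibration is good to about 2 mm. A picture is of the moment at which its call begins. camera_info takes no time and is no camera call.
- manip.sign_off(): hands the job in; it is judged then, once.
The state is a dict: "t": time; "q": joint angles; "qd": joint speeds; "tau": joint torques, N m; "tcp_pos": TCP position; "tool_rot": TCP orientation; "force": force on the tool from outside, world axes, zero at the start; "ft_torque": the same for the moment, N m; "finger_gap": opening from 0.0 (shut) to 1.0 (fully open); "gripper_force": force on a finger pad.
Only numpy, scipy, OpenCV 4.12 (cv2) and the standard library are available. Lean on these libraries where they do the work, as an engineer would, in place of code of your own. Each camera call takes 0.05 s, during which the arm holds its last target. There are 200 camera calls.

### The job

Put four of the things lying beyond the steel bar and the file each into its own holder: the chuck key into the T-shaped tray (crossbar in the crossbar part), the grey sanding block (not the pale offcut) into the rectangular tray, the wooden ring over the post of the ring stand, and the lid knob upright into the round dish. Each must lie flat, fully down inside its rim or on the stand's base, and be let go; leave the flat bar and the file where they are.

Things in the scene. Friction and masses are not known exactly. Their poses are not given: they have to be found in the camera images.
- chuck_key: grey steel T-shaped chuck key, loose, lying flat, 120 x 107 x 17 mm, 0.17 to 0.34 kg. Origin at the centre of that outline, on the underside. The stem, 16 mm wide and 17 high, lies along y (-38 to 54 mm, then a thin tip to -54); the 9 mm thick crossbar along x at y = +46 mm, its axis 8 mm above the underside. Grip across the stem (along x), near the origin.
- sanding_block: greyish rectangular sanding block, loose, 47 (x) x 87 (y) x 28 mm high, about 0.04 to 0.09 kg. Origin at the centre of its underside; half a turn makes no difference. Grip across its 47 mm width.
- ring: greyish turned wooden ring lying flat, loose, 58 mm across, 22 mm high, with a clear round bore about 28 mm wide through its middle. Origin at the centre of its underside, z up. Grip it across the outside.
- knob: pale turned wooden lid knob, loose, standing on its broad 63 mm foot, 34 mm high; the foot reaches up to 17 mm, above it a round head about 43 mm across, which is the place to grip. Origin at the centre of its underside, z up.
- t_tray: flat pale wooden T-shaped tray, fixed, for the chuck key: floor 10 mm thick, rim 4 mm wide, its top 16 mm above the table. The recess follows the key's outline with 8 mm to spare: 136 (x) x 124 (y) mm, stem part 32 mm wide. Origin on the table, 20 mm from the T's middle towards the crossbar (+y): home is key origin at x 0, y -20, z 10 mm in this frame, axes parallel to the tray's.
- block_tray: flat pale wooden rectangular tray, fixed, for the sanding block: inside 63 (x) x 103 (y) mm, 10 mm thick floor, 4 mm wide rim whose top is 16 mm above the table. Origin at the centre of its underside (on the table).
- ring_stand: pale round wooden stand, fixed, for the ring: base disc 80 mm across and 12 mm thick with an upright 12 mm post at its centre, whose tapered tip is 50 mm above the table. Origin at the centre of its underside (on the table), z up along the post.
- round_dish: low pale round wooden dish, fixed, for the knob: 84 mm wide inside, 92 mm outside, 10 mm thick floor, rim top 16 mm above the table. Origin at the centre of its underside (on the table).
- thin_bar: dark flat steel bar, loose, 22 (x) x 240 (y) x 7 mm, lying between the holders and the things, to be left alone. Origin at the centre of its underside.
- flat_file: dark worn flat file, loose, 24 (x) x 240 (y) x 5 mm, lying between the holders and the things, to be left alone. Origin at the centre of its underside.
There are look-alikes about, which are no part of the job. Leave any purple look-alike of the knob alone.

How it is judged:
By the outcome, as a careful person would: the job done as asked, in the order asked, and still so for the second after the job is handed in, with the robot touching nothing.
It also fails if it takes over 106 s, if anything falls off the work surface, if the arm or the gripper's body presses on something with over 40 N, if the wrist force passes 120 N, or if a joint passes its speed limit or range.

## Working session

There is one attempt and no reset: what is moved stays moved. The work goes in short steps, Python scripts to look and compute and a tool call to move; the robot and the scene stay as the last step left them, time stands still between calls to the robot, and variables do not carry over. Pictures are saved under pics/ and viewed, at most 14 in all, crops included, and the job is handed in when it is done.

Besides the shell and the picture viewer there is one more tool, called after "Request:" as name(argument=value, ...) on one line, values as JSON. servo_tool: Moves the arm, as the interface text tells. Its arguments: {"type":"object","properties":{"rows":{"type":"array","items":{"type":"array","items":{"type":"array","items":{"type":"number"}}}},"squeeze":{"type":"number"}},"required":["rows"]}

```bash
ls; mkdir -p pics; python3 - <<'E'
from station import manip
import cv2,json,numpy as np
s=manip.sense();print(s)
for n in("scene","top"):
    im=manip.snapshot(n);cv2.imwrite(f"pics/{n}0.png",im)
    c=manip.camera_info(n);print(n,{k:np.round(np.array(v),4).tolist() for k,v in c.items()})
E
```

```text
pics
{'t': 0.0, 'q': array([ 9.35455499e-01,  5.28472120e-01,  1.43392140e+00, -5.18986051e-07,
        1.18141219e+00, -1.78482976e-01]), 'qd': array([-0.00044403,  0.00012859,  0.00074513,  0.00053901, -0.00057014,
        0.00034107]), 'tau': array([ 6.36731602e-04, -4.42362285e+01, -1.78020251e+01, -1.81863193e-04,
        8.46940588e-03,  9.97527479e-06]), 'tcp_pos': array([0.27525513, 0.560356  , 0.24932385]), 'tool_rot': array([ 2.26447306e-01,  9.74022789e-01, -1.01627440e-03, -4.37717057e-04]), 'force': array([ 0.48413843, -0.28942636, -0.44856539]), 'ft_torque': array([-0.01670655,  0.00797137,  0.04024975]), 'gripper_force': 0.0, 'finger_gap': 0.9972099182931926}
scene {'K': [[388.1013, 0.0, 309.3989], [0.0, 388.1013, 204.6239], [0.0, 0.0, 1.0]], 'k1': 0.0007, 'camera_from_world': [[-0.4684, -0.8835, -0.0003, 0.2629], [-0.4996, 0.2651, -0.8247, 0.3265], [0.7287, -0.3861, -0.5656, 0.4563], [0.0, 0.0, 0.0, 1.0]]}
top {'K': [[422.5309, 0.0, 320.527], [0.0, 422.5309, 192.7031], [0.0, 0.0, 1.0]], 'k1': 0.0158, 'camera_from_world': [[-0.0164, -0.9996, 0.0216, -0.0205], [-0.9949, 0.0142, -0.0995, 0.6155], [0.0992, -0.0231, -0.9948, 1.1047], [0.0, 0.0, 0.0, 1.0]]}
```

View pics/top0.png

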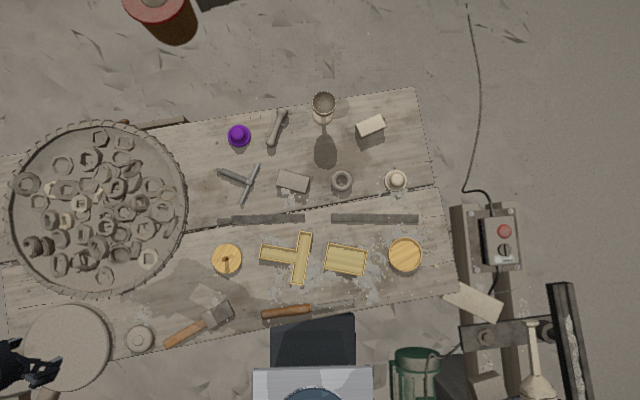

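View pics/scene0.png

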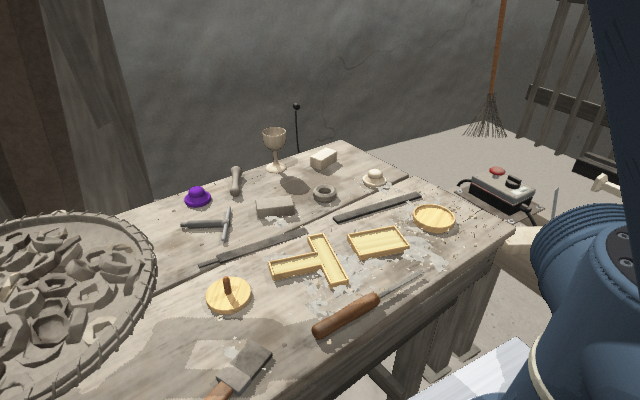

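The top view shows the chuck key near (240,180), a grey block at (293,181), the ring at (342,181) and a knob at (396,180). The holders are the stand (226,260), T-tray (288,257), block tray (345,260) and dish (405,255).

Look-alikes:
- **Block:** grey (293,181) or pale offcut (370,127). The grey one fits.
- **Knob:** pale (396,180), purple (238,135) or a pale round thing at (139,338) on the near side. The one at (396,180) fits, being pale and beyond the bar.
- **Key:** T-shape (240,180) or the bone-like item (277,128). The T-shape fits.

I'll confirm these in one enlarged crop.

```bash
cat > h.py <<'E'
import cv2,numpy as np
from station import manip
C={n:{k:np.array(v,float) for k,v in manip.camera_info(n).items()} for n in("scene","top")}
def px2w(n,uv,z):
    c=C[n];p=cv2.undistortPoints(np.array(uv,float).reshape(-1,1,2),c["K"],np.array([float(c["k1"]),0,0,0])).reshape(-1,2)
    T=c["camera_from_world"];R=T[:3,:3];o=-R.T@T[:3,3]
    d=np.c_[p,np.ones(len(p))]@R
    return o+d*((z-o[2])/d[:,2])[:,None]
def w2px(n,P):
    c=C[n];T=c["camera_from_world"]
    return cv2.projectPoints(np.array(P,float).reshape(-1,1,3),cv2.Rodrigues(T[:3,:3])[0],T[:3,3],c["K"],np.array([float(c["k1"]),0,0,0]))[0].reshape(-1,2)
E
python3 - <<'E'
import cv2
from h import *
im=cv2.imread("pics/top0.png")
cv2.imwrite("pics/crop1.png",cv2.resize(im[112:292,205:435],None,fx=3.3,fy=3.3,interpolation=cv2.INTER_CUBIC))
hsv=cv2.cvtColor(im,cv2.COLOR_BGR2HSV)
for p in [(226,250),(270,257),(345,260),(405,255),(293,181),(330,181),(396,180),(390,186),(230,174),(253,180),(350,150),(300,150)]:print(p,im[p[1],p[0]],hsv[p[1],p[0]])
m=cv2.inRange(hsv,(15,75,120),(40,255,255))
n,l,st,ce=cv2.connectedComponentsWithStats(m)
for i in range(1,n):
    if st[i,4]>150:
        cs,_=cv2.findContours((l==i).astype('uint8'),cv2.RETR_EXTERNAL,cv2.CHAIN_APPROX_NONE)
        c=cs[0].reshape(-1,2); w=px2w("top",c,.016)[:,:2]
        r=cv2.minAreaRect((w*1000).astype('float32'));print(st[i],ce[i].round(1),"rect mm",np.round(r[0],1),np.round(r[1],1),round(r[2],1),"circ",np.round(cv2.minEnclosingCircle((w*1000).astype('float32'))[1]))
E
```

```text
(226, 250) [116 171 200] [ 20 107 200]
(270, 257) [107 150 167] [ 22  92 167]
(345, 260) [118 163 179] [ 22  87 179]
(405, 255) [113 168 199] [ 19 110 199]
(293, 181) [131 144 150] [ 21  32 150]
(330, 181) [ 95 108 115] [ 20  44 115]
(396, 180) [158 176 185] [ 20  37 185]
(390, 186) [ 74  91 101] [ 19  68 101]
(230, 174) [107 115 117] [ 24  22 117]
(253, 180) [62 70 75] [18 44 75]
(350, 150) [103 117 127] [ 18  48 127]
(300, 150) [120 132 141] [ 17  38 141]
[ 258  231   55   55 1275] [290.5 256. ] rect mm [451.2  72.1] [131.6 145. ] 79.3 circ 85.0
[388 237  35  35 935] [404.9 253.8] rect mm [ 449.  -255.1] [92.2 90.1] 44.0 circ 47.0
[212 243  30  31 711] [226.4 258.2] rect mm [445.3 223.3] [79.2 76.9] 0.2 circ 41.0
[ 323  242   45   34 1120] [345. 259.] rect mm [436.9 -93. ] [111.   72.8] 78.5 circ 64.0
[163 319  43  29 258] [182.8 333.7] rect mm [253.5 332.4] [ 22.2 116.3] 28.4 circ 58.0
```

View pics/crop1.png

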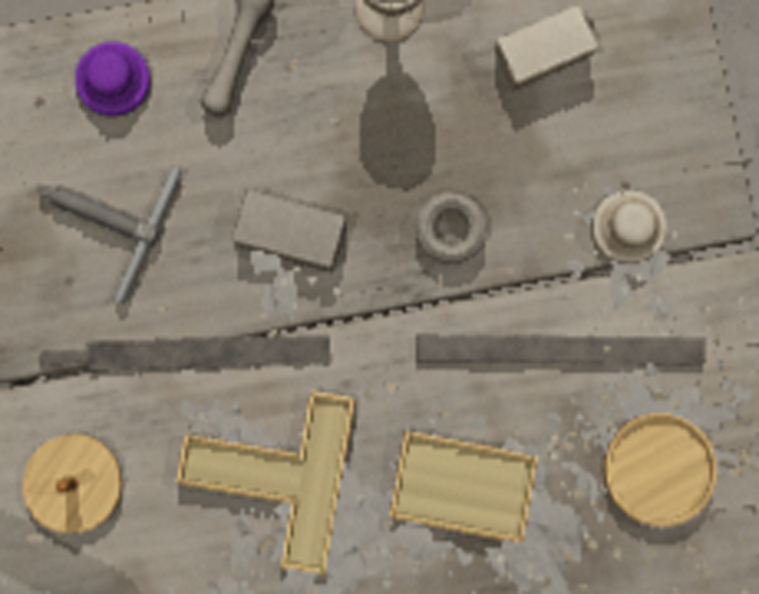

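The crop confirms the four things. In crop pixels, the grey block is at (290,230) with the pale offcut at (548,45), and the pale knob is at (630,226) with the purple one at (112,78). The T-key's crossbar runs (178,170)-(121,301) with its tip at (42,190). The ring is at (452,226).

Next I'll turn these into positions and check them against the given sizes.

```bash
cat > m.py <<'E'
from h import *
im=cv2.imread("pics/top0.png")
big=cv2.resize(im,None,fx=4,fy=4,interpolation=cv2.INTER_CUBIC)
def grab(x0,y0,x1,y1):
    g=np.zeros(big.shape[:2],np.uint8);a=np.zeros((1,65));b=a.copy()
    sub=big[(y0-12)*4:(y1+12)*4,(x0-12)*4:(x1+12)*4].copy();g=np.zeros(sub.shape[:2],np.uint8)
    cv2.grabCut(sub,g,(48,48,(x1-x0)*4,(y1-y0)*4),a,b,6,cv2.GC_INIT_WITH_RECT)
    m=((g==1)|(g==3)).astype('uint8')
    cs,_=cv2.findContours(m,cv2.RETR_EXTERNAL,cv2.CHAIN_APPROX_NONE)
    return (max(cs,key=cv2.contourArea).reshape(-1,2)+[(x0-12)*4,(y0-12)*4]-1.5)/4
cr=lambda *p:[(205+(x+.5)/3.3-.5,112+(y+.5)/3.3-.5) for x,y in p]
def rep(n,w):
    w=(w[:,:2]*1000).astype('float32');r=cv2.minAreaRect(w);print(n,np.round(r[0],1),np.round(r[1],1),round(r[2],1),"fit",np.round(cv2.fitEllipse(w)[0],1),np.round(cv2.fitEllipse(w)[1],1))
for n,b,z in [("block",(273,166,312,196),.028),("ring",(329,166,355,192),.018),("knob",(382,167,410,194),.012)]: rep(n,px2w("top",grab(*b),z))
P=lambda z,*p:np.round(px2w("top",cr(*p),z)[:,:2]*1000,1)
ang=lambda d:round(float(np.degrees(np.arctan2(d[1],d[0]))),1)
k=P(.0125,(178,170),(121,301));t=P(.008,(42,190));j=k.mean(0);print("key bar",k,np.linalg.norm(k[0]-k[1]),"ang",ang(k[0]-k[1]),"junction",j,"tip",t,np.linalg.norm(t-j),"stem ang",ang(j-t[0]))
b=P(.028,(246,190),(347,224),(333,268),(235,237));print("block",b.mean(0),[np.linalg.norm(b[i]-b[i-1]).round(1) for i in range(4)],ang(b[1]-b[0]),ang(b[2]-b[3]))
b=P(.016,(405,433),(536,456),(523,540),(392,517));print("btray",b.mean(0),[np.linalg.norm(b[i]-b[i-1]).round(1) for i in range(4)],ang(b[1]-b[0]),ang(b[2]-b[3]))
q=P(.016,(312,393),(355,400),(325,574),(283,569));print("tbar",q.mean(0),[np.linalg.norm(q[i]-q[i-1]).round(1) for i in range(4)],ang(q[0]-q[3]),ang(q[1]-q[2]))
s=P(.016,(187,436),(178,483));print("tstem end",s.mean(0),np.linalg.norm(s[0]-s[1]),"ang",ang(q.mean(0)-s.mean(0)),np.linalg.norm(q.mean(0)-s.mean(0)))
print("ring",P(.022,(452,226)),"knobhead",P(.030,(634,223)),"foot",P(.012,(630,226)),"post tip",P(.05,(66,484)),"stand",P(.012,(72,483)),"dish",P(.016,(661,469)))
# scene cross-check
print("scene: block top~",px2w("scene",[(275,207)],.024)[0].round(3),"knob",px2w("scene",[(375,174)],.03)[0].round(3),"ring",px2w("scene",[(325,190)],.022)[0].round(3),"dish",px2w("scene",[(434,216)],.016)[0].round(3))
E
python3 m.py
```

```text
block [626.7  42.1] [38.8 93.9] 9.5 fit [640.1  41.6] [47.  94.8]Traceback (most recent call last):
  File "m.py", line 14, in <module>
    for n,b,z in [("block",(273,166,312,196),.028),("ring",(329,166,355,192),.018),("knob",(382,167,410,194),.012)]: rep(n,px2w("top",grab(*b),z))
                                                                                                                                      ~~~~^^^^
  File "m.py", line 10, in grab
    return (max(cs,key=cv2.contourArea).reshape(-1,2)+[(x0-12)*4,(y0-12)*4]-1.5)/4
            ~~~^^^^^^^^^^^^^^^^^^^^^^^^
ValueError: max() iterable argument is empty
```

GrabCut is no use on such low contrast, so I'll drop it and use the points picked from the crop.

```bash
sed -i '/rep(n,px2w/d' m.py; python3 m.py
```

```text
key bar [[700.7 138.1]
 [592.3 185. ]] 118.11083777537107 ang -23.4 junction [646.5  161.55] tip [[686.1 251.2]] 98.00654314891429 stem ang -113.8
block [647.5    44.875] [np.float64(39.8), np.float64(87.3), np.float64(38.0), np.float64(83.9)] -109.5 -108.5
btray [436.825 -93.675] [np.float64(68.4), np.float64(108.5), np.float64(68.4), np.float64(107.8)] -100.8 -100.9
tbar [441.275  24.225] [np.float64(143.0), np.float64(35.7), np.float64(141.5), np.float64(34.1)] -10.0 -10.7
tstem end [462.45 134.45] 38.40026041578363 ang -100.9 112.24050628004134
ring [[649.5 -88. ]] knobhead [[ 648.9 -237. ]] foot [[ 648.8 -237.3]] post tip [[446.2 221.3]] stand [[445.  224.2]] dish [[ 448.1 -254.9]]
scene: block top~ [0.631 0.052 0.024] knob [ 0.638 -0.231  0.03 ] ring [ 0.643 -0.086  0.022] dish [ 0.442 -0.252  0.016]
```

Sizes agree: the key bar is 118 mm (120 given), the stem 98 mm (100), the block 87 mm long and the trays fit. The block's width reads short, but the grip centres that.

By hand calculation, the key origin is about (0.665, 0.203) with closing angle ψ = -23.6°. T-tray home is (0.4505, 0.0715) with ψ = -10.6°. I'll turn the tool by 87.4° first.

```bash
cat > go.py <<'E'
# usage: go.py x y z psi(deg) -> remaining shift (at the target heading) and turn in tool axes
import sys,numpy as np
from station import manip
from scipy.spatial.transform import Rotation as R
x,y,z,p=map(float,sys.argv[1:]);s=manip.sense()
M=R.from_quat(s["tool_rot"]).as_matrix();psi=np.degrees(np.arctan2(M[1,1],M[0,1]))
d=np.array([x,y,z])-s["tcp_pos"];a=np.radians(p)
print("t",round(s["t"],2),"pos",s["tcp_pos"].round(4),"psi",round(psi,2),"tilt z",M[:,2].round(3),"gap",round(s["finger_gap"],3),"gf",round(s["gripper_force"],1),"q6",round(s["q"][5],2))
print("wz",round((psi-p+180)%360-180,2),"tx %.4f ty %.4f tz %.4f"%(-np.sin(a)*d[0]+np.cos(a)*d[1],np.cos(a)*d[0]+np.sin(a)*d[1],-d[2]))
E
```

Request:
servo_tool(rows=[[[0,0,6.8,0,0,0,1],[0,0,6.8,0,0,0,1],[0,0,6.8,0,0,0,1],[0,0,6.8,0,0,0,1],[0,0,6.8,0,0,0,1],[0,0,6.8,0,0,0,1],[0,0,6.8,0,0,0,1],[0,0,6.8,0,0,0,1]]], squeeze=40)

```text
t: 0.77
tcp_pos: [0.2754, 0.5606, 0.2497]
tool_rot: [0.649, 0.761, -0.001, 0.0]
force: [0.1, -0.3, 0.6]
finger_gap: 1.0
gripper_force: 0.0
```

Request:
servo_tool(rows=[[[0,0,6.6,0,0,0,1],[0,0,6.6,0,0,0,1],[0,0,6.6,0,0,0,1],[0,0,6.6,0,0,0,1],[0,0,6.6,0,0,0,1],[0,0,0,0,0,0,1]]])

```text
t: 1.27
tcp_pos: [0.2754, 0.5606, 0.2497]
tool_rot: [0.837, 0.547, -0.001, 0.0]
force: [-0.1, -0.3, 0.0]
finger_gap: 0.998
gripper_force: 0.0
```

```bash
python3 go.py .665 .203 .12 -23.6
```

```text
t 1.27 pos [0.2754 0.5606 0.2497] psi -23.68 tilt z [-0.001 -0.001 -1.   ] gap 0.998 gf 0.0 q6 1.35
wz -0.08 tx -0.1717 ty 0.5002 tz 0.1297
```

Request:
servo_tool(rows=[[[0,0,0,-0.0123,0.0357,0.004,1],[0,0,0,-0.0123,0.0357,0.004,1],[0,0,0,-0.0123,0.0357,0.004,1],[0,0,0,-0.0123,0.0357,0.004,1],[0,0,0,-0.0123,0.0357,0.004,1],[0,0,0,-0.0123,0.0357,0.004,1],[0,0,0,-0.0123,0.0357,0.004,1],[0,0,0,-0.0123,0.0357,0.004,1]]])

```text
t: 1.93
tcp_pos: [0.499, 0.355, 0.2179]
tool_rot: [0.836, 0.549, -0.0, -0.0]
force: [1.0, 0.8, 0.2]
finger_gap: 1.004
gripper_force: 0.0
```

Request:
servo_tool(rows=[[[0,0,0,-0.0123,0.0357,0.015,1],[0,0,0,-0.0123,0.0357,0.015,1],[0,0,0,-0.0123,0.0357,0.015,1],[0,0,0,-0.0123,0.0357,0.015,1],[0,0,0,-0.0123,0.0357,0.015,1],[0,0,0,-0.0123,0.0357,0.015,1],[0,0,0,0,0,0,1],[0,0,0,0,0,0,1]]])

```text
t: 2.6
tcp_pos: [0.6655, 0.2008, 0.1262]
tool_rot: [0.837, 0.547, -0.001, -0.001]
force: [0.4, -0.2, -0.1]
finger_gap: 1.0
gripper_force: 0.0
```

```bash
python3 go.py .665 .203 .025 -23.6; python3 - <<'E'
from h import *
s=manip.snapshot("scene");t=manip.snapshot("top")
a=cv2.resize(s[120:280,150:350],None,fx=3,fy=3,interpolation=cv2.INTER_CUBIC)
cv2.imwrite("pics/s1.png",a);cv2.imwrite("pics/t1full.png",t)
E
```

```text
t 2.6 pos [0.6655 0.2008 0.1262] psi -23.65 tilt z [-0.003 -0.    -1.   ] gap 1.0 gf 0.0 q6 0.55
wz -0.05 tx 0.0018 ty -0.0014 tz 0.1012
```

View pics/s1.png

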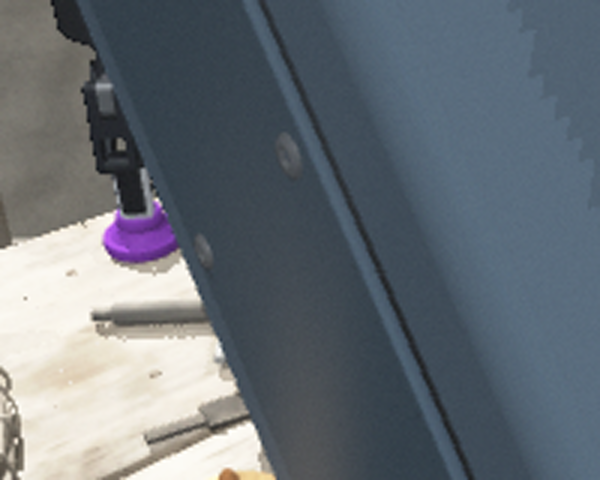

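The scene crop shows the gripper's finger near crop (130,190), visually in front of the purple knob but about 5 cm short of it. The arm hides the key, but the pose matches the measurement. I'll go down and grip.

Request:
servo_tool(rows=[[[0,0,0,0.0018,-0.0014,0.02,1],[0,0,0,0,0,0.02,0.6],[0,0,0,0,0,0.02,0.6],[0,0,0,0,0,0.02,0.4],[0,0,0,0,0,0.015,0.3],[0,0,0,0,0,0.006,0.3],[0,0,0,0,0,0,0.3],[0,0,0,0,0,0,0.3]]])

```text
t: 3.37
tcp_pos: [0.6644, 0.2061, 0.0279]
tool_rot: [0.836, 0.548, 0.0, 0.0]
force: [0.7, -0.6, 0.7]
finger_gap: 0.651
gripper_force: 0.0
```

Request:
servo_tool(rows=[[[0,0,0,0,0,0,-1],[0,0,0,0,0,0,-1],[0,0,0,0,0,0,-1],[0,0,0,0,0,0,-1],[0,0,0,0,0,0,-1],[0,0,0,0,0,0,-1],[0,0,0,0,0,0,-1],[0,0,0,0,0,0,-1]]], squeeze=50)

```text
t: 4.03
tcp_pos: [0.6653, 0.2055, 0.0288]
tool_rot: [0.837, 0.548, 0.001, 0.001]
force: [-1.0, 0.2, 6.6]
finger_gap: 0.177
gripper_force: 50.5
```

```bash
python3 go.py .665 .203 .12 -23.6
```

```text
t 4.03 pos [0.6653 0.2055 0.0288] psi -23.58 tilt z [ 0.002  0.    -1.   ] gap 0.177 gf 50.5 q6 0.55
wz 0.02 tx -0.0024 ty 0.0007 tz -0.0912
```

Request:
servo_tool(rows=[[[0,0,0,0,0,-0.005,-1],[0,0,0,0,0,-0.015,-1],[0,0,0,0,0,-0.02,-1],[0,0,0,0,0,-0.02,-1],[0,0,0,0,0,-0.02,-1],[0,0,-6.5,0,0,-0.01,-1],[0,0,-6.5,0,0,0,-1],[0,0,0,0,0,0,-1]]])

```text
t: 4.7
tcp_pos: [0.6646, 0.2054, 0.1191]
tool_rot: [0.769, 0.64, 0.001, 0.0]
force: [0.0, 0.0, -2.9]
finger_gap: 0.177
gripper_force: 49.6
```

```bash
python3 go.py .451 .074 .1 -10.6; python3 - <<'E'
from h import *
s=manip.snapshot("scene");t=manip.snapshot("top")
a=cv2.resize(t[110:290,180:420],None,fx=3,fy=3,interpolation=cv2.INTER_CUBIC)
cv2.imwrite("pics/t2.png",a)
E
```

```text
t 4.7 pos [0.6646 0.2054 0.1191] psi -10.47 tilt z [ 0.002  0.    -1.   ] gap 0.177 gf 49.6 q6 0.32
wz 0.13 tx -0.1685 ty -0.1858 tz 0.0191
```

View pics/t2.png

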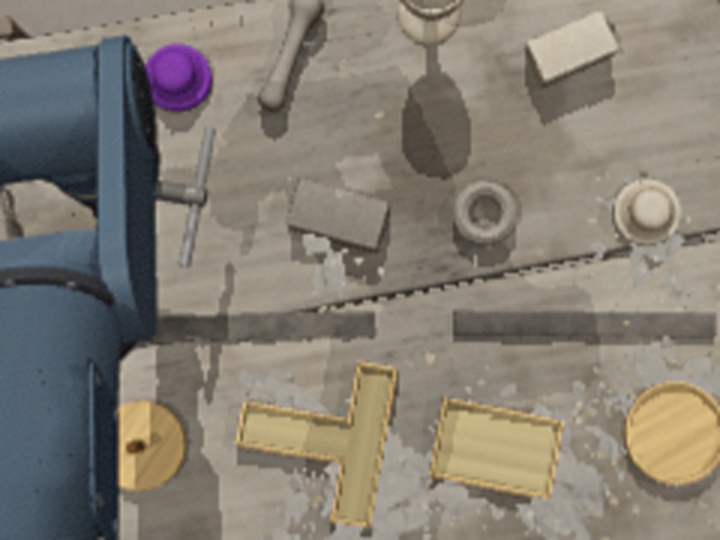

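The key is lifted, with its crossbar ends at crop (209,130) and (186,264), nearly parallel to the tray. I'll check where it sits in the hand while moving over the tray: 8 rows of about (-0.021, -0.0232).

```bash
python3 - <<'E'
from h import *
k=px2w("top",[(180+209.5/3-.5,110+130.5/3-.5),(180+186.5/3-.5,110+264.5/3-.5)],.102)[:,:2]*1000
d=k[0]-k[1];print(k,np.linalg.norm(d),np.degrees(np.arctan2(d[1],d[0])),k.mean(0))
a=np.arctan2(d[1],d[0])-np.pi/2;print("key origin",k.mean(0)-46*np.array([np.cos(a),np.sin(a)]))
E
```

```text
[[711.58958822 150.37161705]
 [598.34746739 169.47307844]] 114.8418205921396 -9.574415210444778 [654.96852781 159.92234775]
key origin [662.61963626 205.28158649]
```

Request:
servo_tool(rows=[[[0,0,0,-0.021,-0.0232,0,-1],[0,0,0,-0.021,-0.0232,0,-1],[0,0,0,-0.021,-0.0232,0,-1],[0,0,0,-0.021,-0.0232,0,-1],[0,0,0,-0.021,-0.0232,0,-1],[0,0,0,-0.021,-0.0232,0,-1],[0,0,0,-0.021,-0.0232,0,-1],[0,0,0,-0.021,-0.0232,0,-1]]])

```text
t: 5.47
tcp_pos: [0.4494, 0.0738, 0.1172]
tool_rot: [0.77, 0.638, -0.0, -0.0]
force: [0.2, -1.0, -2.6]
finger_gap: 0.179
gripper_force: 49.7
```

Request:
servo_tool(rows=[[[0,0,0,0,0,0.019,-1],[0,0,0,0,0,0,-1]]])

```text
t: 5.63
tcp_pos: [0.4478, 0.0738, 0.0968]
tool_rot: [0.771, 0.637, -0.002, -0.002]
force: [-0.4, -0.7, -1.6]
finger_gap: 0.176
gripper_force: 49.7
```

```bash
python3 go.py .451 .074 .04 -10.6
```

```text
t 5.63 pos [0.4478 0.0738 0.0968] psi -10.8 tilt z [-0.006  0.001 -1.   ] gap 0.176 gf 49.7 q6 0.1
wz -0.2 tx 0.0008 ty 0.0031 tz 0.0568
```

Request:
servo_tool(rows=[[[0,0,0,-0.0005,0.003,0.02,-1],[0,0,0,0,0,0.016,-1],[0,0,0,0,0,0.01,-1],[0,0,0,0,0,0.005,-1],[0,0,0,0,0,0,-1],[0,0,0,0,0,0,-1]]])

```text
t: 6.13
tcp_pos: [0.4546, 0.0735, 0.0474]
tool_rot: [0.769, 0.639, 0.0, 0.0]
force: [-0.0, -0.0, -1.5]
finger_gap: 0.175
gripper_force: 49.7
```

```bash
python3 go.py .4505 .0725 .04 -10.6; python3 - <<'E'
from h import *
s=manip.snapshot("scene");t=manip.snapshot("top")
f=lambda i:cv2.resize(i,(400,400),interpolation=cv2.INTER_CUBIC)
cv2.imwrite("pics/p3.png",np.hstack([f(s[205:305,255:355]),f(t[210:310,240:340])]))
E
```

```text
t 6.13 pos [0.4546 0.0735 0.0474] psi -10.58 tilt z [ 0. -0. -1.] gap 0.175 gf 49.7 q6 0.1
wz 0.02 tx -0.0017 ty -0.0039 tz 0.0074
```

View pics/p3.png

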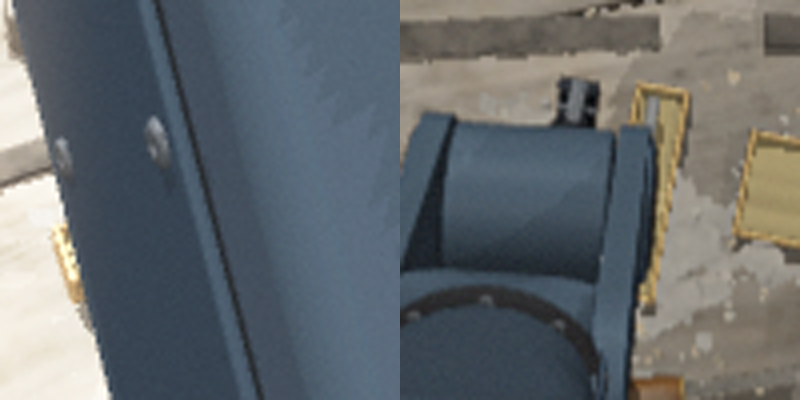

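The crossbar end shows at about (655,110), inside the crossbar recess. I'll correct by (-1.7, -3.9) mm, lower and release.

Request:
servo_tool(rows=[[[0,0,0,-0.002,-0.0039,0,-1],[0,0,0,0,0,0.0055,-1],[0,0,0,0,0,0,-1],[0,0,0,0,0,0,-1]]])

```text
t: 6.57
tcp_pos: [0.4495, 0.072, 0.0418]
tool_rot: [0.769, 0.639, -0.0, -0.0]
force: [0.5, -0.8, -1.6]
finger_gap: 0.173
gripper_force: 49.7
```

```bash
python3 go.py .4505 .0725 .04 -10.6
```

```text
t 6.57 pos [0.4495 0.072  0.0418] psi -10.58 tilt z [-0.  0. -1.] gap 0.173 gf 49.7 q6 0.1
wz 0.02 tx 0.0007 ty 0.0009 tz 0.0018
```

Request:
servo_tool(rows=[[[0,0,0,0,0,0.0015,-1],[0,0,0,0,0,0,-0.3],[0,0,0,0,0,0,-0.1],[0,0,0,0,0,0,-0.1],[0,0,0,0,0,-0.01,-0.1],[0,0,0,0,0,-0.02,0.2],[0,0,0,0,0,-0.035,1],[0,0,0,0,0,-0.035,1]]])

```text
t: 7.23
tcp_pos: [0.4487, 0.0721, 0.1413]
tool_rot: [0.769, 0.639, -0.001, -0.001]
force: [2.2, -0.1, -0.5]
finger_gap: 0.855
gripper_force: 0.0
```

Request:
servo_tool(rows=[[[0,0,4.2,0,0,0,1],[0,0,4.2,0,0,0,1],[0,0,0,0.0065,0.0325,0,1],[0,0,0,0.0065,0.0325,0,1],[0,0,0,0.0065,0.0325,0,1],[0,0,0,0.0065,0.0325,0,1],[0,0,0,0.0065,0.0325,0,1],[0,0,0,0.0065,0.0325,0,1]]])

```text
t: 7.9
tcp_pos: [0.6479, 0.0454, 0.1414]
tool_rot: [0.814, 0.581, 0.0, 0.0]
force: [1.8, -0.0, -0.3]
finger_gap: 1.0
gripper_force: 0.0
```

```bash
python3 go.py .648 .045 .028 -19; python3 - <<'E'
from h import *
s=manip.snapshot("scene");t=manip.snapshot("top")
f=lambda i:cv2.resize(i,(400,400),interpolation=cv2.INTER_CUBIC)
cv2.imwrite("pics/p4.png",np.hstack([f(s[205:305,255:355]),f(t[200:300,240:340])]))
E
```

```text
t 7.9 pos [0.6479 0.0454 0.1414] psi -18.97 tilt z [ 0. -0. -1.] gap 1.0 gf 0.0 q6 0.23
wz 0.03 tx -0.0003 ty 0.0002 tz 0.1134
```

View pics/p4.png

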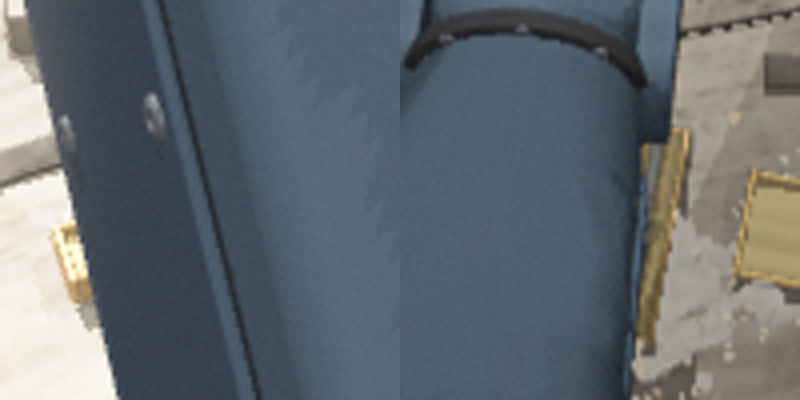

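The arm hides the key in the tray (only the bar's right rim at (660,250) shows), so I'll check it later. Next I'll go down on the block.

Request:
servo_tool(rows=[[[0,0,0,0,0,0.03,1],[0,0,0,0,0,0.03,1],[0,0,0,0,0,0.025,1],[0,0,0,0,0,0.015,1],[0,0,0,0,0,0.01,1],[0,0,0,0,0,0.003,1],[0,0,0,0,0,0,1],[0,0,0,0,0,0,0.3]]], squeeze=30)

```text
t: 8.67
tcp_pos: [0.6473, 0.0455, 0.0285]
tool_rot: [0.814, 0.581, 0.001, 0.001]
force: [1.4, 0.2, 0.4]
finger_gap: 0.885
gripper_force: 0.0
```

Request:
servo_tool(rows=[[[0,0,0,0,0,0,-0.2],[0,0,0,0,0,0,-1],[0,0,0,0,0,0,-1],[0,0,0,0,0,0,-1],[0,0,0,0,0,0,-1],[0,0,0,0,0,0,-1],[0,0,0,0,0,0,-1],[0,0,0,0,0,0,-1]]])

```text
t: 9.33
tcp_pos: [0.6478, 0.0455, 0.029]
tool_rot: [0.814, 0.581, 0.001, 0.001]
force: [-1.4, -0.6, 6.3]
finger_gap: 0.546
gripper_force: 31.2
```

```bash
python3 go.py .648 .045 .12 -19
```

```text
t 9.33 pos [0.6478 0.0455 0.029 ] psi -18.96 tilt z [ 0.003 -0.    -1.   ] gap 0.546 gf 31.2 q6 0.23
wz 0.04 tx -0.0004 ty 0.0003 tz -0.0910
```

Request:
servo_tool(rows=[[[0,0,0,0,0,-0.005,-1],[0,0,0,0,0,-0.015,-1],[0,0,0,0,0,-0.02,-1],[0,0,0,0,0,-0.02,-1],[0,0,-4,0,0,-0.02,-1],[0,0,-4,0,0,0,-1],[0,0,0,0,0,0,-1]]])

```text
t: 9.92
tcp_pos: [0.6476, 0.0455, 0.1091]
tool_rot: [0.771, 0.637, 0.001, 0.001]
force: [0.8, -0.9, -0.3]
finger_gap: 0.547
gripper_force: 30.7
```

Request:
servo_tool(rows=[[[0,0,0,-0.022,-0.0226,0,-1],[0,0,0,-0.022,-0.0226,0,-1],[0,0,0,-0.022,-0.0226,0,-1],[0,0,0,-0.022,-0.0226,0,-1],[0,0,0,-0.022,-0.0226,0,-1],[0,0,0,-0.022,-0.0226,0,-1],[0,0,0,-0.022,-0.0226,0,-1],[0,0,0,-0.022,-0.0226,0,-1]]])

```text
t: 10.58
tcp_pos: [0.4339, -0.0931, 0.107]
tool_rot: [0.772, 0.636, -0.0, -0.001]
force: [0.5, -0.6, -1.3]
finger_gap: 0.543
gripper_force: 30.8
```

Request:
servo_tool(rows=[[[0,0,0,0,0,0.02,-1],[0,0,0,0,0,0,-1],[0,0,0,0,0,0,-1]]])

```text
t: 10.83
tcp_pos: [0.4352, -0.0928, 0.0867]
tool_rot: [0.772, 0.635, -0.0, -0.001]
force: [0.2, 0.1, 0.5]
finger_gap: 0.549
gripper_force: 31.0
```

```bash
python3 go.py .437 -.0935 .0415 -10.9; python3 - <<'E'
from h import *
s=manip.snapshot("scene");t=manip.snapshot("top")
f=lambda i:cv2.resize(i,(400,400),interpolation=cv2.INTER_CUBIC)
cv2.imwrite("pics/p5.png",np.hstack([f(s[190:290,265:365]),f(t[210:310,260:360])]))
E
```

```text
t 10.83 pos [ 0.4352 -0.0928  0.0867] psi -11.1 tilt z [-0.002  0.001 -1.   ] gap 0.549 gf 31.0 q6 -0.27
wz -0.2 tx -0.0003 ty 0.0019 tz 0.0452
```

View pics/p5.png

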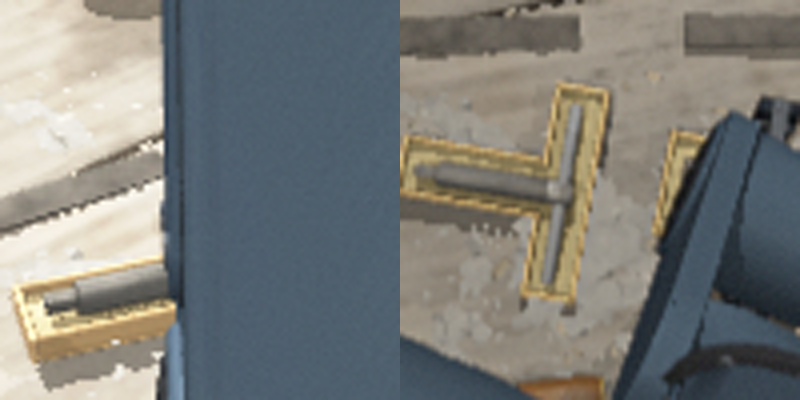

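The key lies flat in the T-tray: its crossbar runs (575,105)-(548,285) inside the crossbar part, and its tip at (420,170) is inside the stem part. I'll lower the block now.

Request:
servo_tool(rows=[[[0,0,0,0,0.0019,0.015,-1],[0,0,0,0,0,0.015,-1],[0,0,0,0,0,0.009,-1],[0,0,0,0,0,0.004,-1],[0,0,0,0,0,0,-1],[0,0,0,0,0,0,-1]]])

```text
t: 11.43
tcp_pos: [0.4379, -0.093, 0.0445]
tool_rot: [0.771, 0.636, 0.0, 0.0]
force: [1.3, -0.3, -0.9]
finger_gap: 0.542
gripper_force: 31.1
```

```bash
python3 go.py .437 -.0935 .0405 -10.9
```

```text
t 11.43 pos [ 0.4379 -0.093   0.0445] psi -10.94 tilt z [ 0. -0. -1.] gap 0.542 gf 31.1 q6 -0.27
wz -0.04 tx -0.0007 ty -0.0008 tz 0.0040
```

Request:
servo_tool(rows=[[[0,0,0,0,-0.0008,0.003,-1],[0,0,0,0,0,0.001,-1],[0,0,0,0,0,0,0.4],[0,0,0,0,0,0,0.4],[0,0,0,0,0,0,0.6],[0,0,0,0,0,-0.02,1],[0,0,0,0,0,-0.035,1],[0,0,0,0,0,-0.035,1]]])

```text
t: 12.1
tcp_pos: [0.4359, -0.0927, 0.1306]
tool_rot: [0.772, 0.636, -0.001, -0.002]
force: [0.1, -0.6, 0.3]
finger_gap: 1.001
gripper_force: 0.0
```

Request:
servo_tool(rows=[[[0,0,0,0.0075,0.0345,0,1],[0,0,0,0.0075,0.0345,0,1],[0,0,0,0.0075,0.0345,0,1],[0,0,0,0.0075,0.0345,0,1],[0,0,0,0.0075,0.0345,0,1],[0,0,0,0.0075,0.0345,0,1],[0,0,0,0,0,0,1],[0,0,0,0,0,0,1]]])

```text
t: 12.77
tcp_pos: [0.6499, -0.0882, 0.1301]
tool_rot: [0.771, 0.637, 0.0, 0.0]
force: [-0.7, -0.0, -0.2]
finger_gap: 1.0
gripper_force: 0.0
```

```bash
python3 go.py .6495 -.088 .022 -11
```

```text
t 12.77 pos [ 0.6499 -0.0882  0.1301] psi -10.92 tilt z [ 0.001 -0.    -1.   ] gap 1.0 gf 0.0 q6 -0.11
wz 0.08 tx 0.0001 ty -0.0005 tz 0.1081
```

Request:
servo_tool(rows=[[[0,0,0,0,-0.0005,0.03,1],[0,0,0,0,0,0.03,1],[0,0,0,0,0,0.025,1],[0,0,0,0,0,0.015,1],[0,0,0,0,0,0.008,1],[0,0,0,0,0,0.003,1],[0,0,0,0,0,0,1],[0,0,0,0,0,0,0.5]]])

```text
t: 13.43
tcp_pos: [0.6484, -0.0885, 0.0204]
tool_rot: [0.772, 0.636, 0.0, 0.001]
force: [0.7, 0.3, -1.2]
finger_gap: 0.888
gripper_force: 0.0
```

Request:
servo_tool(rows=[[[0,0,0,0,0,0,0.2],[0,0,0,0,0,0,-1],[0,0,0,0,0,0,-1],[0,0,0,0,0,0,-1],[0,0,0,0,0,0,-1],[0,0,0,0,0,0,-1],[0,0,0,0,0,0,-1],[0,0,0,0,0,0,-1]]])

```text
t: 14.1
tcp_pos: [0.6491, -0.0885, 0.0211]
tool_rot: [0.771, 0.636, 0.001, 0.001]
force: [-0.5, -0.2, 6.7]
finger_gap: 0.654
gripper_force: 32.0
```

```bash
python3 go.py .445 .223 .11 -11
```

```text
t 14.1 pos [ 0.6491 -0.0885  0.0211] psi -10.97 tilt z [ 0.002 -0.001 -1.   ] gap 0.654 gf 32.0 q6 -0.11
wz 0.03 tx 0.2668 ty -0.2598 tz -0.0889
```

Request:
servo_tool(rows=[[[0,0,0,0,0,-0.005,-1],[0,0,0,0,0,-0.015,-1],[0,0,0,0,0,-0.025,-1],[0,0,0,0,0,-0.025,-1],[0,0,0,0,0,-0.02,-1],[0,0,0,0,0,0,-1]]])

```text
t: 14.6
tcp_pos: [0.6513, -0.089, 0.1151]
tool_rot: [0.771, 0.636, 0.003, 0.004]
force: [0.3, -0.0, 0.8]
finger_gap: 0.657
gripper_force: 32.0
```

Request:
servo_tool(rows=[[[0,0,0,0.0245,-0.0236,0,-1],[0,0,0,0.0245,-0.0236,0,-1],[0,0,0,0.0245,-0.0236,0,-1],[0,0,0,0.0245,-0.0236,0,-1],[0,0,0,0.0245,-0.0236,0,-1],[0,0,0,0.0245,-0.0236,0,-1],[0,0,0,0.0245,-0.0236,0,-1],[0,0,0,0.0245,-0.0236,0,-1]]])

```text
t: 15.27
tcp_pos: [0.4988, 0.1413, 0.1093]
tool_rot: [0.772, 0.636, -0.0, -0.0]
force: [0.8, 1.3, -0.2]
finger_gap: 0.656
gripper_force: 32.1
```

Request:
servo_tool(rows=[[[0,0,0,0.0245,-0.0236,0,-1],[0,0,0,0.0245,-0.0236,0,-1],[0,0,0,0.0218,-0.0236,0,-1],[0,0,0,0,0,0,-1],[0,0,0,0,0,0,-1]]])

```text
t: 15.68
tcp_pos: [0.4425, 0.2243, 0.1093]
tool_rot: [0.77, 0.638, -0.0, -0.0]
force: [0.3, -0.1, 0.1]
finger_gap: 0.651
gripper_force: 32.1
```

```bash
python3 go.py .4455 .2225 .0345 -11; python3 - <<'E'
from h import *
s=manip.snapshot("scene");t=manip.snapshot("top")
f=lambda i:cv2.resize(i,(400,400),interpolation=cv2.INTER_CUBIC)
cv2.imwrite("pics/p6.png",np.hstack([f(s[210:330,170:290]),f(t[170:330,190:350])]))
m=cv2.inRange(cv2.cvtColor(t,cv2.COLOR_BGR2HSV),(15,75,120),(40,255,255));print(cv2.countNonZero(m[235:285,318:372]))
E
```

```text
t 15.68 pos [0.4425 0.2243 0.1093] psi -10.76 tilt z [-0.001 -0.    -1.   ] gap 0.651 gf 32.1 q6 0.43
wz 0.24 tx -0.0012 ty 0.0032 tz 0.0748
309
```

View pics/p6.png

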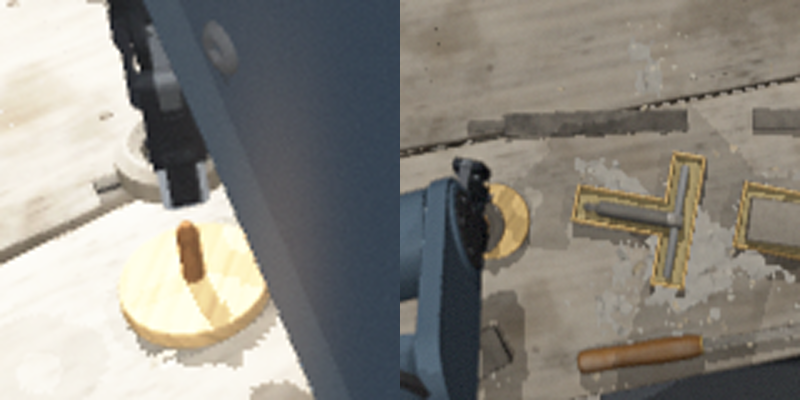

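The ring is held: its left edge shows at crop (115,165), above the stand, with the post tip at (185,225). The key and the block are in their trays. I'll compare the ring's expected outline with what is seen before lowering.

```bash
python3 - <<'E'
from h import *
a=np.linspace(0,2*np.pi,90)
for z in(.089,.099,.111):
    p=w2px("scene",np.c_[.4425+.029*np.cos(a),.2243+.029*np.sin(a),0*a+z]);q=(p-[170,210])*400/120
    i=q[:,0].argmin();print(z,"left",q[i].round(),"top",q[:,1].min().round(),"bottom",q[:,1].max().round(),"centre",q.mean(0).round())
print("post tip seen",px2w("scene",[(170+186/3.333,210+224/3.333)],.05).round(4), "stand from top cam (.445,.224)")
E
```

```text
0.089 left [118. 174.] top 128.0 bottom 208.0 centre [177. 167.]
0.099 left [114. 159.] top 113.0 bottom 193.0 centre [174. 152.]
0.111 left [111. 140.] top 95.0 bottom 174.0 centre [171. 133.]
post tip seen [[0.442  0.2249 0.05  ]] stand from top cam (.445,.224)
```

The ring is within about 2 mm of the hand's centre, so target (0.4445, 0.2235). I'll lower in two stages and watch the force.

Request:
servo_tool(rows=[[[0,0,0,-0.0005,0.002,0,-1],[0,0,0,0,0,0.02,-1],[0,0,0,0,0,0.01,-1],[0,0,0,0,0,0.01,-1],[0,0,0,0,0,0,-1]]])

```text
t: 16.2
tcp_pos: [0.4453, 0.2212, 0.0674]
tool_rot: [0.772, 0.636, -0.002, -0.001]
force: [0.4, 0.5, 0.1]
finger_gap: 0.655
gripper_force: 32.1
```

```bash
python3 go.py .4445 .2235 .0345 -11
```

```text
t 16.2 pos [0.4453 0.2212 0.0674] psi -11.07 tilt z [-0.004 -0.001 -1.   ] gap 0.655 gf 32.1 q6 0.43
wz -0.07 tx 0.0021 ty -0.0012 tz 0.0329
```

Request:
servo_tool(rows=[[[0,0,0,0.001,-0.0005,0.015,-1],[0,0,0,0,0,0.01,-1],[0,0,0,0,0,0.005,-1],[0,0,0,0,0,0,-1],[0,0,0,0,0,0,-1]]])

```text
t: 16.62
tcp_pos: [0.4456, 0.2233, 0.0392]
tool_rot: [0.771, 0.636, -0.0, -0.0]
force: [0.7, -0.9, -0.0]
finger_gap: 0.653
gripper_force: 32.1
```

```bash
python3 go.py .4445 .2235 .0345 -11
```

```text
t 16.62 pos [0.4456 0.2233 0.0392] psi -10.97 tilt z [-0.001 -0.    -1.   ] gap 0.653 gf 32.1 q6 0.43
wz 0.03 tx 0.0000 ty -0.0011 tz 0.0047
```

Request:
servo_tool(rows=[[[0,0,0,0,-0.001,0.0045,-1],[0,0,0,0,0,0,-1],[0,0,0,0,0,0,0.8],[0,0,0,0,0,0,1],[0,0,0,0,0,0,1],[0,0,0,0,0,-0.02,1],[0,0,0,0,0,-0.04,1],[0,0,0,0,0,-0.04,1]]])

```text
t: 17.28
tcp_pos: [0.4434, 0.2232, 0.1349]
tool_rot: [0.772, 0.636, -0.002, -0.001]
force: [1.4, 0.7, 0.2]
finger_gap: 0.996
gripper_force: 0.0
```

Request:
servo_tool(rows=[[[0,0,0,-0.0295,0.0206,0,1],[0,0,0,-0.0295,0.0206,0,1],[0,0,0,-0.0295,0.0206,0,1],[0,0,0,-0.0295,0.0206,0,1],[0,0,0,-0.0295,0.0206,0,1],[0,0,0,-0.0295,0.0206,0,1],[0,0,0,-0.0295,0.0206,0,1],[0,0,0,-0.0295,0.0206,0,1]]])

```text
t: 17.95
tcp_pos: [0.5618, -0.0413, 0.135]
tool_rot: [0.772, 0.636, 0.0, 0.0]
force: [0.4, 0.4, -1.1]
finger_gap: 1.003
gripper_force: 0.0
```

Request:
servo_tool(rows=[[[0,0,0,-0.0295,0.0206,0,1],[0,0,0,-0.0295,0.0206,0,1],[0,0,0,-0.0295,0.0206,0,1],[0,0,0,-0.0295,0.0206,0,1],[0,0,0,-0.0295,0.0206,0,1],[0,0,0,-0.0295,0.0206,0,1],[0,0,0,0,0,0,1],[0,0,0,0,0,0,1]]])

```text
t: 18.62
tcp_pos: [0.6495, -0.2392, 0.1346]
tool_rot: [0.772, 0.635, 0.0, 0.0]
force: [0.1, 0.6, -0.1]
finger_gap: 0.998
gripper_force: 0.0
```

```bash
python3 go.py .649 -.237 .036 -11; python3 - <<'E'
from h import *
s=manip.snapshot("scene");t=manip.snapshot("top")
f=lambda i:cv2.resize(i,(400,400),interpolation=cv2.INTER_CUBIC)
cv2.imwrite("pics/p7.png",np.hstack([f(s[210:330,170:290]),f(t[170:330,200:360])]))
E
```

```text
t 18.62 pos [ 0.6495 -0.2392  0.1346] psi -11.15 tilt z [ 0.001 -0.    -1.   ] gap 0.998 gf 0.0 q6 -0.32
wz -0.15 tx 0.0020 ty -0.0009 tz 0.0986
```

View pics/p7.png

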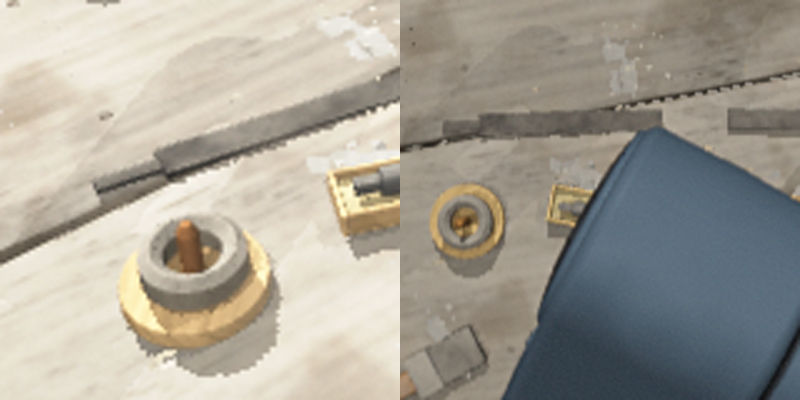

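The ring lies flat on the stand base around the post, at (190,265) left and (465,222) right. Next is the knob.

Request:
servo_tool(rows=[[[0,0,0,0.002,-0.001,0.03,1],[0,0,0,0,0,0.025,1],[0,0,0,0,0,0.02,1],[0,0,0,0,0,0.015,1],[0,0,0,0,0,0.0085,1],[0,0,0,0,0,0,1],[0,0,0,0,0,0,0.6],[0,0,0,0,0,0,0.3]]])

```text
t: 19.38
tcp_pos: [0.6495, -0.2348, 0.0377]
tool_rot: [0.771, 0.636, 0.0, 0.001]
force: [0.9, 0.1, 0.1]
finger_gap: 0.749
gripper_force: 0.0
```

Request:
servo_tool(rows=[[[0,0,0,0,0,0,-0.2],[0,0,0,0,0,0,-1],[0,0,0,0,0,0,-1],[0,0,0,0,0,0,-1],[0,0,0,0,0,0,-1],[0,0,0,0,0,0,-1],[0,0,0,0,0,0,-1],[0,0,0,0,0,0,-1]]])

```text
t: 20.05
tcp_pos: [0.6493, -0.2351, 0.038]
tool_rot: [0.772, 0.636, 0.0, 0.001]
force: [-1.2, 0.1, 6.1]
finger_gap: 0.439
gripper_force: 29.2
```

```bash
python3 go.py .4485 -.2545 .11 -11
```

```text
t 20.05 pos [ 0.6493 -0.2351  0.038 ] psi -10.98 tilt z [ 0.002 -0.001 -1.   ] gap 0.439 gf 29.2 q6 -0.32
wz 0.02 tx -0.0574 ty -0.1934 tz -0.0720
```

The gap is 37 mm where the head is 43 mm, so the pads are too high on the head. I'll open, go 3 mm lower and grip again.

Request:
servo_tool(rows=[[[0,0,0,0,0,0,0.4],[0,0,0,0,0,0,0.4],[0,0,0,-0.002,0,0.003,0.4],[0,0,0,0,0,0.001,0.4],[0,0,0,0,0,0,0.4],[0,0,0,0,0,0,-0.2]]])

```text
t: 20.55
tcp_pos: [0.6479, -0.2366, 0.0318]
tool_rot: [0.772, 0.636, -0.0, -0.0]
force: [-0.2, -0.5, -0.2]
finger_gap: 0.572
gripper_force: 0.0
```

Request:
servo_tool(rows=[[[0,0,0,0,0,0,-1],[0,0,0,0,0,0,-1],[0,0,0,0,0,0,-1],[0,0,0,0,0,0,-1],[0,0,0,0,0,0,-1],[0,0,0,0,0,0,-1]]])

```text
t: 21.05
tcp_pos: [0.6485, -0.2367, 0.0328]
tool_rot: [0.771, 0.636, 0.0, 0.0]
force: [-0.7, -0.3, 4.9]
finger_gap: 0.469
gripper_force: 29.6
```

```bash
python3 go.py .4485 -.2545 .11 -11; python3 - <<'E'
from h import *
s=manip.snapshot("scene");t=manip.snapshot("top")
f=lambda i:cv2.resize(i,(400,400),interpolation=cv2.INTER_CUBIC)
cv2.imwrite("pics/p8.png",np.hstack([f(s[140:220,325:405]),f(t[130:290,300:460])]))
E
```

```text
t 21.05 pos [ 0.6485 -0.2367  0.0328] psi -10.97 tilt z [ 0.001 -0.    -1.   ] gap 0.469 gf 29.6 q6 -0.32
wz 0.03 tx -0.0556 ty -0.1929 tz -0.0772
```

View pics/p8.png

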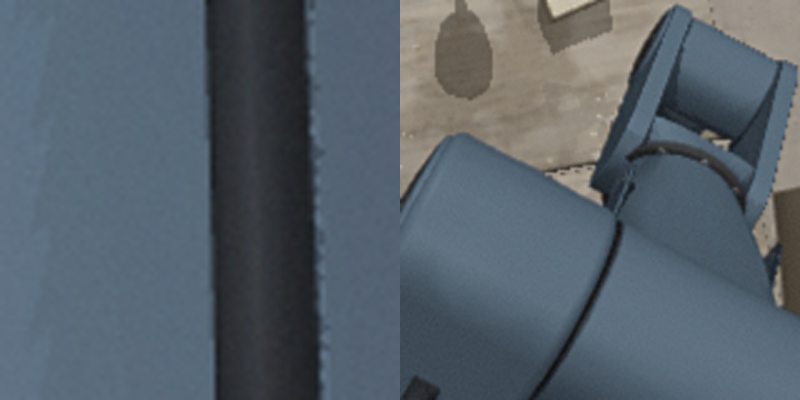

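The arm hides the knob in both views. The gap is now 40 mm, which fits the head. I'll lift gently and watch it.

Request:
servo_tool(rows=[[[0,0,0,0,0,0,-1],[0,0,0,0,0,-0.005,-1],[0,0,0,0,0,-0.01,-1],[0,0,0,0,0,-0.015,-1],[0,0,0,0,0,-0.015,-1],[0,0,0,0,0,-0.015,-1],[0,0,0,0,0,-0.015,-1],[0,0,0,0,0,0,-1]]], squeeze=35)

```text
t: 21.82
tcp_pos: [0.6507, -0.2379, 0.1125]
tool_rot: [0.771, 0.636, 0.002, 0.004]
force: [-0.1, 0.0, 0.2]
finger_gap: 0.464
gripper_force: 35.2
```

Request:
servo_tool(rows=[[[0,0,0,-0.007,-0.0242,0,-1],[0,0,0,-0.007,-0.0242,0,-1],[0,0,0,-0.007,-0.0242,0,-1],[0,0,0,-0.007,-0.0242,0,-1],[0,0,0,-0.007,-0.0242,0,-1],[0,0,0,-0.007,-0.0242,0,-1],[0,0,0,-0.007,-0.0242,0,-1],[0,0,0,-0.0066,-0.0235,0,-1]]])

```text
t: 22.48
tcp_pos: [0.4471, -0.2545, 0.1077]
tool_rot: [0.771, 0.636, 0.0, 0.0]
force: [-0.4, -0.1, -0.3]
finger_gap: 0.467
gripper_force: 35.3
```

Request:
servo_tool(rows=[[[0,0,0,0,0,0.02,-1],[0,0,0,0,0,0,-1],[0,0,0,0,0,0,-1]]])

```text
t: 22.73
tcp_pos: [0.4481, -0.2546, 0.0872]
tool_rot: [0.772, 0.636, -0.0, -0.0]
force: [-0.5, 0.2, -0.1]
finger_gap: 0.464
gripper_force: 35.4
```

```bash
python3 go.py .4485 -.2545 .045 -11; python3 - <<'E'
from h import *
s=manip.snapshot("scene");t=manip.snapshot("top")
f=lambda i:cv2.resize(i,(400,400),interpolation=cv2.INTER_CUBIC)
cv2.imwrite("pics/p9.png",np.hstack([f(s[140:260,350:470]),f(t[130:290,300:460])]))
E
```

```text
t 22.73 pos [ 0.4481 -0.2546  0.0872] psi -11.01 tilt z [-0.001  0.001 -1.   ] gap 0.464 gf 35.4 q6 -0.54
wz -0.01 tx 0.0001 ty 0.0004 tz 0.0422
```

View pics/p9.png

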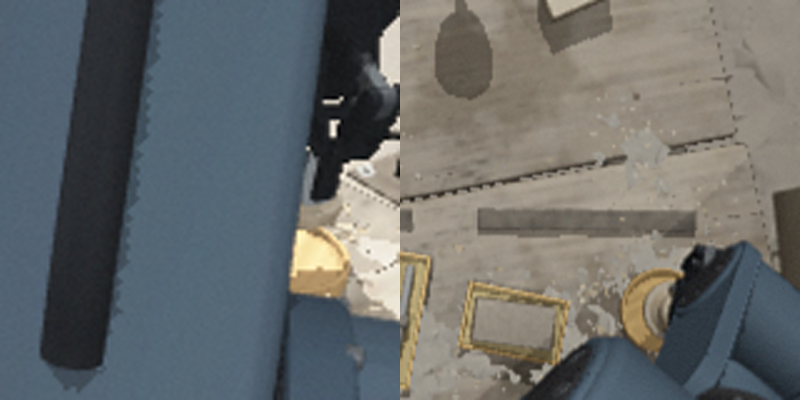

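The knob is in the hand over the dish at (660,305). The block lies inside its tray at (513,322). I'll lower and release.

Request:
servo_tool(rows=[[[0,0,0,0,0,0.015,-1],[0,0,0,0,0,0.014,-1],[0,0,0,0,0,0.009,-1],[0,0,0,0,0,0.003,-1],[0,0,0,0,0,0,-1],[0,0,0,0,0,0,-1]]])

```text
t: 23.33
tcp_pos: [0.4487, -0.2546, 0.0466]
tool_rot: [0.771, 0.636, 0.0, 0.0]
force: [0.1, 0.7, -0.1]
finger_gap: 0.465
gripper_force: 35.4
```

```bash
python3 go.py .4485 -.2545 .043 -11
```

```text
t 23.33 pos [ 0.4487 -0.2546  0.0466] psi -10.95 tilt z [ 0. -0. -1.] gap 0.465 gf 35.4 q6 -0.54
wz 0.05 tx 0.0001 ty -0.0002 tz 0.0036
```

Request:
servo_tool(rows=[[[0,0,0,0,0,0.003,-1],[0,0,0,0,0,0,-1],[0,0,0,0,0,0,0.3],[0,0,0,0,0,0,0.4],[0,0,0,0,0,0,0.8],[0,0,0,0,0,-0.02,1],[0,0,0,0,0,-0.04,1],[0,0,0,0,0,-0.04,1]]])

```text
t: 24.0
tcp_pos: [0.4472, -0.2537, 0.1432]
tool_rot: [0.772, 0.636, -0.0, -0.002]
force: [0.7, -1.2, -0.0]
finger_gap: 0.999
gripper_force: 0.0
```

Request:
servo_tool(rows=[[[0,0,0,0,0,-0.03,1],[0,0,0,0,0,-0.03,1],[0,0,0,0.035,0,0,1],[0,0,0,0.035,0,0,1],[0,0,0,0.035,0,0,1],[0,0,0,0.035,0,0,1],[0,0,0,0.035,0,0,1],[0,0,0,0.035,0,0,1]]])

```text
t: 24.67
tcp_pos: [0.488, -0.0467, 0.2036]
tool_rot: [0.772, 0.636, 0.0, 0.0]
force: [0.8, -0.2, 0.3]
finger_gap: 1.002
gripper_force: 0.0
```

Request:
servo_tool(rows=[[[0,0,0,0.035,0,0,1],[0,0,0,0.035,0,0,1],[0,0,0,0.035,0,0,1],[0,0,0,0.035,0,0,1],[0,0,0,0.035,0,0,1],[0,0,0,0.035,0,0,1],[0,0,0,0.035,0,0,1],[0,0,0,0,0,0,1]]])

```text
t: 25.33
tcp_pos: [0.5358, 0.1977, 0.2037]
tool_rot: [0.77, 0.638, 0.002, -0.0]
force: [1.2, -0.2, 0.4]
finger_gap: 0.996
gripper_force: 0.0
```

```bash
python3 - <<'E'
from h import *
s=manip.snapshot("scene");t=manip.snapshot("top")
f=lambda i:cv2.resize(i,(400,480),interpolation=cv2.INTER_CUBIC)
cv2.imwrite("pics/p10.png",np.hstack([f(s[140:332,290:450]),f(t[130:322,270:430])]))
E
```

```text
(no output)
```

View pics/p10.png

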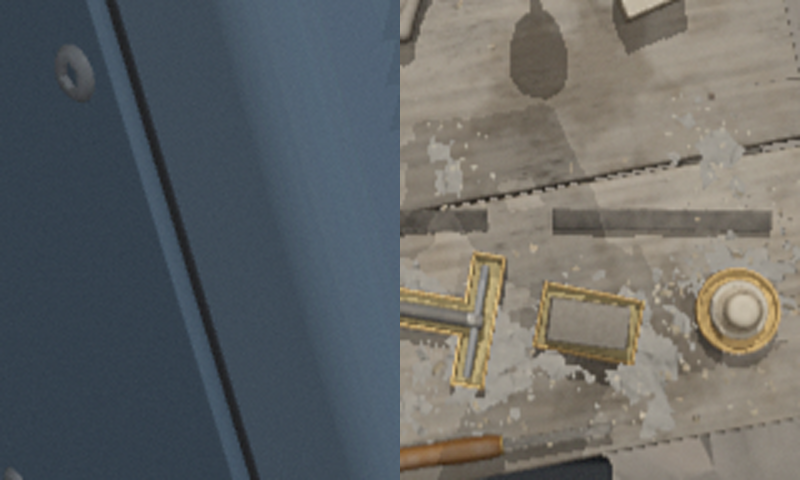

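In the top view the key, the block at (590,325) and the upright knob at (740,312) all sit inside their rims. The bar and file are undisturbed, and the ring was confirmed on its stand earlier. I'm handing in.

```bash
python3 -c "
from station import manip
print(manip.sign_off())"
```

```text
the job is handed in; nothing more can be done
None
```

The chuck key, sanding block, ring and knob are each down in their own holder and let go, placed in the order asked; the bar and file were left alone, and the job was handed in at about 25 s (verdict not shown).

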